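# Carry a free-rolling model car on its tray to the riser

## Robot

A 7-joint arm with a two-finger parallel gripper is mounted at the origin on the work surface. World frame = base frame: x ahead of the robot, y to its left, z up, the work surface at z = 0. Lengths are in m, angles in degrees, forces in N, time in s.
With the tool pointing down it reaches from about 0.425 to 0.875 m from the base axis. Payload 4.7 kg.
Tool frame: the origin (TCP) lies between the finger pads; the fingertips stand 22 mm ahead of it and the grasp point (between the pads) lies 3 mm ahead of it; z points along the fingers, y is the direction in which the jaws open and shut (so a half turn about z gives the same grasp; the last joint's range is limited). The gripper opens to 85 mm and grips with 20 to 120 N. Pads are 22 mm wide; open, the fingers measure 114 mm over their backs; the gripper's body (76 mm by 85 mm) begins 54 mm behind the grasp point. The pads swing forward as they close: fully open they stand 13 mm farther back than shut.
Start: joints at [75.865, 18.392, -4.016, 83.108, 1.295, 78.541, -3.26], TCP at [0.168, -0.628, 0.217] pointing down, gripper open.
Joint ranges: [-163.93, 163.93], [-17.29, 119.83], [-79.2, 71.16], [3.27, 140.29], [-89.18, 269.18], [5.43, 117.66], [-154.24, 154.24]. Speed limits (degrees/s): [147.25, 147.25, 180, 180, 180, 180, 180].

## Interface

Orientations are given as [roll, pitch, yaw] about the fixed x, y, z axes, in that order (R = Rz(yaw) Ry(pitch) Rx(roll)).
In Python, from rig import status, cams, ticket gives the robot as it stands.
- The arm moves only by the shell command python3 -m pendant 'ROWS' [OPENING] [FORCE]. ROWS is JSON, a list of rows, each a list of 4 numbers: the shift along the world's x, y, z in cm, then the turn about the world's z in degrees. In form: [[x, y, z, turn], ...]. A call has 1 to 12 rows; each row shifts and turns the commanded pose from where the row before left it; what a row does not reach is not made up. A row lasts 1/10 s, in which the tool goes at most 50 mm and 8.59 degrees, less where a joint would pass 70% of its speed; a pose out of reach is approached as far as the arm can. A call with a gripper value outside its range is refused whole. OPENING is the gripper command: -1 is shut, 1 is fully open, values between are in proportion, set as the call begins (- or left out, the last holds). The fingers move at their own pace and stop on an object; FORCE is the grip in N (left out, the last holds). Time passes only in rows, so rows that do not move let the fingers close. It gives the time, the measured TCP pose, the force and the opening at its end, in the units of the state.
- status.get_obs(): the state, without advancing time (a new reading comes with each control period).
- cams.snapshot(name): name is "side" or "top"; returns a dict with "image" (420x560x3 uint8, red, green, blue), "intrinsics" (3x3 intrinsics, pixels), "eye" and "orientation" of the camera in the world. Camera axes: x right, y down, z forward; pixel columns grow to the right and rows downward; lengths in m; the calibration is good to about 2 mm. A picture is of the moment at which its call begins. There is no depth.
- ticket.sign_off(): hands the job in, once; it reports no verdict.
The state is a dict: "clock": time; "joint_pos": joint angles; "dq": joint speeds; "tau": joint torques, N m; "tool_pos": TCP position; "tcp_rot": TCP orientation; "force": force on the tool from outside, world axes, zero at the start; "moment": the same for the moment, N m; "width": finger opening in m.
Only numpy, scipy, OpenCV 4.12 (cv2) and the standard library are available. Lean on these libraries where they do the work, as an engineer would, in place of code of your own. Each camera call takes 0.05 s, during which the arm holds its last target. There are 200 camera calls.

## Task

The red model car stands unlocked on the tracks of its display tray and has rolled towards one end. Lift the tray by its handle and carry it over to the riser; holding it in the air a few centimetres above the cork mat, bring the car over the brass plate in the middle by tilting the tray slightly and keep its middle over the plate for a good five seconds; then set the tray down gently on the mat, centred and in line with it, and let go, with the car standing still near the middle. Never let the car run into an end stop, keep the tray close to level, do not touch the car, and leave everything else on the desk where it is.

Things in the scene. Friction and masses are not known exactly. Their poses are not given: they have to be found in the camera images.
- tray: wooden display tray of a model car with a small arched handle over its middle, 110 mm wide (its x) and 360 mm long (its y), nominal mass 0.5 kg without the car. Origin: centre of its underside, z up. It stands on four 6 mm feet; the top of the board is 20 mm above the origin, with two wheel tracks along y and a rubber stop 16 mm high at each end
- tray_mid (a point): middle of the tray's board, on its top face 20 mm above the tray's origin: the middle of a brass plate that spans the board and reaches 30 mm either way along y
- tray_grip (a point): middle of the handle's crossbar, 120 mm above the tray's origin. The bar runs along the tray's x, is 110 mm long, 16 mm wide (along y) and 24 mm high, on two posts at x = +49 and -49 mm; take it here with the fingers closing along the tray's y axis. The car (top 61 mm above the tray's origin) passes below the bar with 47 mm to spare
- car (a joint): where the model car stands on its tracks: 0 = its middle over the middle of the brass plate, growing along the tray's +y, in m; it meets the end stops at +0.112 and -0.112. Its wheels roll almost freely: acceleration along the tray = 9.81 x downhill slope - acceleration of the tray - 0.24 /s x its speed; dry friction is negligible (a slope of 0.0002 rad)
- car_mid (a point): middle of the red model car with a white stripe, 110 mm long (along the tray's y), 44 mm wide, 39 mm high, nominal mass 0.25 kg; point 36 mm above the tray's origin. The car cannot leave its tracks
- riser: black desk riser, 180 mm (its x) by 420 mm (its y), fixed to the desk, top 50 mm above the desk; origin at the centre of its underside. It stands on the left or the right, the tray on the other side
- mat (a point): centre of the cork mat on top of the riser, 120 x 370 mm with its long side along the riser's y, at the height of the riser's top (50 mm): the place for the tray
- mug: bystander: white ceramic mug, 80 mm across, 90 mm high, at the far edge of the desk; origin at the centre of its underside
- stapler: bystander: red and black stapler, 140 mm long, 46 mm high, at the far left; origin at the centre of its underside
- pen_tray: bystander: empty dark steel pen tray lying on the desk between the mug and the robot, 200 x 50 x 18 mm; origin at the centre of its underside

How it is judged (in metres and radians):
On the way, in this order (a step that is already met when the one before it is completed fails the run):
1. the tray is lifted clear of the desk (height (world z) of tray above 0.03 m), for 0.2 s.
2. the tray is held in the air over the mat (20 to 120 mm above it, centred within 50 mm) with the car's middle over the brass plate (within 30 mm of its middle) for 5 s (z of tray in the frame of mat between 0.02 and 0.12 m and horizontal distance between tray and mat below 0.05 m and value of joint car between -0.03 and 0.03 m), for 5 s.
At the end, for the whole second after the job is handed in: the tray stands flat on the riser, released, its middle within 30 mm of the mat's centre and in line with it within 0.15 rad; the car stands still (under 0.03 m/s) within 60 mm of the middle of the tray (horizontal distance between tray and mat below 0.03 m and z of tray in the frame of mat between -0.006 and 0.006 m and angle between the y axis of tray and the y axis of riser, either way round below 0.15 rad and angle between tray's own z axis and vertical below 0.05 rad and linear speed of tray below 0.02 m/s and value of joint car between -0.06 and 0.06 m and velocity of joint car between -0.03 and 0.03 m/s); the robot touches nothing.
It fails at once if the car runs against an end stop (more than 108 mm from the middle) (not (value of joint car between -0.108 and 0.108 m)).
It fails at once if the robot touches the car (contact force between car and the fingers above 0.3 N or contact force between car and the arm above 0.3 N).
It fails at once if the tray is tilted more than 0.25 rad (angle between tray's own z axis and vertical above 0.25 rad).
It fails at once if the tray is slammed or pressed on the riser with more than 45 N (contact force between tray and riser above 45 N).
It fails at once if a bystander is moved more than 30 mm (distance of any of mug, stapler, pen_tray from where it was at the start of the episode above 0.03 m).
It also fails if it takes over 72 s, if anything falls off the work surface, if the arm or the gripper's body presses on something with over 40 N, if the wrist force passes 120 N, or if a joint passes its speed limit or range.

## Working session

There is one attempt and no reset: what is moved stays moved. The work goes in short steps, Python scripts to look and compute and a shell command to move; the robot and the scene stay as the last step left them, time stands still between calls to the robot, and variables do not carry over. Pictures are saved under pics/ and viewed, about 8 in all and at most 12, crops included, and the job is handed in when it is done.

```bash
ls; mkdir -p pics
python3 - <<'E'
from rig import status,cams
import cv2,numpy as np
print(status.get_obs())
for n in("top","side"):
    s=cams.snapshot(n); np.savez(f"{n}0.npz",**s); cv2.imwrite(f"pics/{n}0.png",s["image"][:,:,::-1]); print(n,s["intrinsics"].tolist(),s["eye"],np.array(s["orientation"]).tolist())
E
```

```text
pics
{'clock': 0.0, 'joint_pos': array([75.86581338, 18.43822794, -4.01479288, 83.17525203,  1.29460944,
       78.5427504 , -3.25889088]), 'dq': array([ 0.02080991,  0.061848  ,  0.16741587, -0.0086489 ,  0.04198495,
       -0.07789668, -0.07985228]), 'tau': array([ 1.53792412e-04, -4.93579173e+01, -3.82156866e-01, -3.14330041e+01,
        1.30008810e-02,  1.15783507e-02,  3.15287969e-05]), 'tool_pos': array([ 0.16739155, -0.62747584,  0.21592981]), 'tcp_rot': array([-1.79888992e+02,  5.75443023e-03,  1.49442798e+01]), 'force': array([-0.09693426, -0.4224177 ,  0.2417721 ]), 'moment': array([-0.01655379, -0.00015535, -0.04109383]), 'width': 0.08546539888485612}
top [[493.76952356388387, 0.0, 270.1626504473577], [0.0, 493.76952356388387, 218.60765100696466], [0.0, 0.0, 1.0]] [ 0.51382702 -0.00142695  1.27136118] [-173.4655418836124, 0.9012602678319933, -91.64585839866493]
side [[465.23460065344176, 0.0, 282.98516222775123], [0.0, 465.23460065344176, 212.8661346394277], [0.0, 0.0, 1.0]] [0.57898737 0.65403319 0.56893208] [-125.32733685963343, -0.9462942768041389, -172.58289757417177]
```

View pics/top0.png

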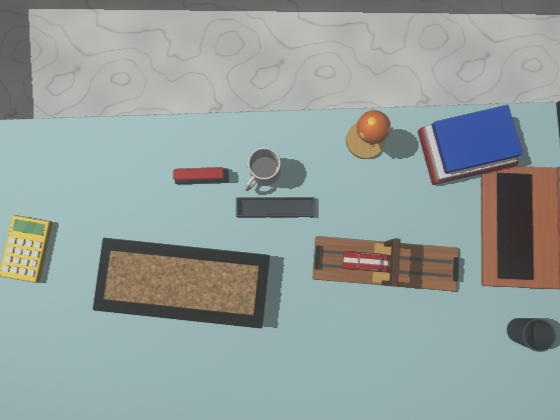

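View pics/side0.png

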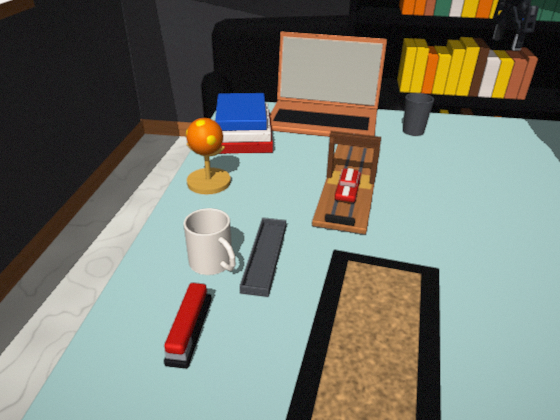

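```bash
cat > h.py <<'E'
import numpy as np,cv2
from scipy.spatial.transform import Rotation as R
def ray(s,uv):
    K=s["intrinsics"];Rm=R.from_euler("xyz",s["orientation"],degrees=True).as_matrix()
    d=np.linalg.solve(K,np.c_[np.atleast_2d(uv),np.ones(len(np.atleast_2d(uv)))].T)
    return s["eye"],(Rm@d).T
def onz(s,uv,z):
    e,d=ray(s,uv); return e+d*((z-e[2])/d[:,2])[:,None]
def proj(s,P):
    Rm=R.from_euler("xyz",s["orientation"],degrees=True).as_matrix()
    c=(np.atleast_2d(P)-s["eye"])@Rm@s["intrinsics"].T
    return c[:,:2]/c[:,2:]
E
python3 - <<'E'
import numpy as np,cv2
im=np.load("top0.npz")["image"][:,:,::-1]
c=np.zeros((590,600,3),np.uint8)
a=cv2.resize(im[230:300,300:475],None,fx=3.4,fy=3.4,interpolation=cv2.INTER_CUBIC)
b=cv2.resize(im[230:335,85:285],None,fx=3,fy=3,interpolation=cv2.INTER_CUBIC)
c[:a.shape[0],:a.shape[1]]=a; c[260:260+b.shape[0],:b.shape[1]]=b
cv2.imwrite("pics/crop1.png",c)
E
```

```text
(no output)
```

View pics/crop1.png

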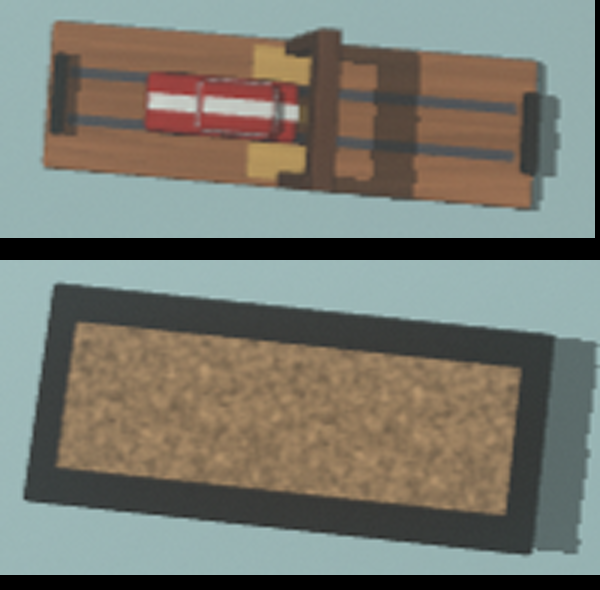

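Run:
```python
from h import *
s=dict(np.load("top0.npz"))
def fit(n,px,z):
    P=onz(s,px,z)[:,:2]; TL,TR,BR,BL=P
    ax=(TL+BL-TR-BR)/2; ay=(TL+TR-BL-BR)/2
    print(n,"c",P.mean(0).round(4),"L",np.linalg.norm(ax).round(3),"W",np.linalg.norm(ay).round(3),"yaw of +y(left)",np.degrees(np.arctan2(-ax[0],ax[1])).round(2)); return P.mean(0),ax/np.linalg.norm(ax)
cr=lambda a:(np.array(a)+.5)/3.4+[300,230]-.5
ri=lambda a:(np.array(a)+.5-[0,260])/3+[85,230]-.5
c,u=fit("tray",cr([(54,22),(538,62),(530,208),(45,167)]),.02)
fit("riser",ri([(55,284),(553,335),(530,553),(24,499)]),.05)
fit("mat",ri([(77,322),(521,367),(506,515),(57,467)]),.05)
fit("stops", cr([(67,53),(535,93),(528,176),(62,134)]),.036)
bar=onz(s,cr([(317,30),(341,31),(334,192),(308,190)]),.132)[:,:2]; print("bar",bar.mean(0))
for p in[(147,75),(145,132),(298,85),(298,138)]:
    for z in(.035,.05):print(p,z,"s",((onz(s,cr(p),z)[0,:2]-c)@u).round(4))
```

```text
tray c [ 0.5358 -0.2719] L 0.358 W 0.108 yaw of +y(left) -6.45
riser c [0.5042 0.2372] L 0.416 W 0.177 yaw of +y(left) -7.52
mat c [0.5038 0.2373] L 0.37 W 0.12 yaw of +y(left) -7.5
stops c [ 0.5358 -0.2731] L 0.34 W 0.06 yaw of +y(left) -6.7
bar [ 0.53584839 -0.27078148]
(147, 75) 0.035 s 0.1097
(147, 75) 0.05 s 0.1116
(145, 132) 0.035 s 0.1084
(145, 132) 0.05 s 0.1103
(298, 85) 0.035 s -0.0007
(298, 85) 0.05 s 0.0025
(298, 138) 0.035 s -0.0029
(298, 138) 0.05 s 0.0003
```

```bash
python3 -m pendant '[[2.5,4.5,0,-2.2],[2.5,4.5,0,-2.2],[2.5,4.5,0,-2.2],[2.5,4.5,0,-2.2],[2.5,4.5,0,-2.2],[4.8,2.6,0,-2.1],[4.8,2.6,0,-2.1],[4.8,2.6,0,-2.1],[4.8,2.6,0,-2.1],[4.8,2.6,0,-2.1],[0,0,0,0]]' 1 80
python3 - <<'E'
from rig import status
o=status.get_obs();print(o["clock"],o["tool_pos"],o["tcp_rot"],o["joint_pos"])
E
```

```text
clock: 1.2
tool_pos: [0.5148, -0.283, 0.2163]
tcp_rot: [-179.7, -0.1, -5.9]
force: [-0.4, 0.3, -0.3]
width: 0.0856
1.2 [ 0.51477917 -0.28302321  0.21630452] [-1.79706532e+02 -1.37386726e-01 -5.92479684e+00] [ 46.91069921  12.235117   -23.70574584  91.79761843   4.68712398
  76.97300805 -73.29402078]
```

```bash
python3 -m pendant '[[0,0,0,0],[0,0,0,0],[0,0,0,0]]'
python3 - <<'E'
from rig import status
import numpy as np
for i in range(3):
    o=status.get_obs();print(o["clock"],o["tool_pos"],o["tcp_rot"])
E
```

```text
clock: 1.5
tool_pos: [0.5073, -0.2921, 0.2169]
tcp_rot: [180.0, 0.0, -6.7]
force: [-0.5, -1.2, 0.1]
width: 0.0855
1.5 [ 0.50729799 -0.29208188  0.2169167 ] [ 1.79955749e+02  4.77188739e-02 -6.72925514e+00]
1.5 [ 0.50729799 -0.29208188  0.2169167 ] [ 1.79955749e+02  4.77188739e-02 -6.72925514e+00]
1.5 [ 0.50729799 -0.29208188  0.2169167 ] [ 1.79955749e+02  4.77188739e-02 -6.72925514e+00]
```

```bash
python3 -m pendant '[[1,0.7,-1,0.1],[1,0.7,-1,0.1],[0.9,0.7,-1,0],[0,0,-1,0],[0,0,-1,0],[0,0,0,0],[0,0,0,0],[0,0,0,0],[0,0,0,0]]'
python3 - <<'E'
from rig import status,cams
from h import *
o=status.get_obs();print(o["tool_pos"],o["tcp_rot"])
s=cams.snapshot("top"); im=s["image"][:,:,::-1]
s2=cams.snapshot("side"); im2=s2["image"][:,:,::-1]
c=np.zeros((590,600,3),np.uint8)
a=cv2.resize(im[225:300,300:475],None,fx=3.4,fy=3.4,interpolation=cv2.INTER_CUBIC)
b=cv2.resize(im2[90:235,270:420],None,fx=2.2,fy=2.2,interpolation=cv2.INTER_CUBIC)
c[:a.shape[0],:a.shape[1]]=a; c[260:260+b.shape[0],:b.shape[1]]=b
cv2.imwrite("pics/crop2.png",c)
E
```

```text
clock: 2.4
tool_pos: [0.538, -0.2699, 0.1678]
tcp_rot: [180.0, -0.1, -6.4]
force: [-0.1, 0.6, 0.2]
width: 0.0856
[ 0.53802174 -0.26989223  0.16777295] [ 1.79960067e+02 -6.04468861e-02 -6.38599987e+00]
```

View pics/crop2.png

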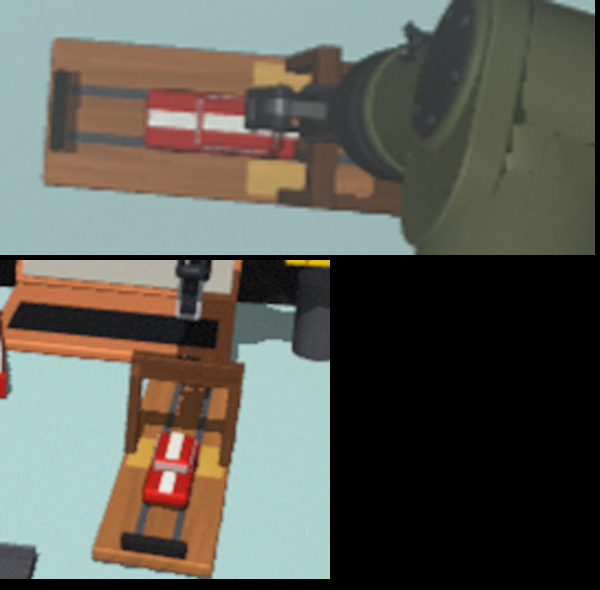

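```bash
cat > car.py <<'E'
from h import *
from rig import status,cams
OFF=np.array([0.,0.]); YAW0=0.0
def look(names=("side","top"),save=None,z0=None):
    out={}
    for n in names:
        o=status.get_obs(); s=cams.snapshot(n); im=s["image"]
        if save: cv2.imwrite(f"pics/{save}_{n}.png",im[:,:,::-1])
        t=o["tool_pos"]; y=np.radians(o["tcp_rot"][2]); u=np.array([-np.sin(y),np.cos(y)]); w=np.array([u[1],-u[0]])
        zt=t[2]-0.123 if z0 is None else z0; c=t[:2]+OFF
        h=cv2.cvtColor(im,cv2.COLOR_RGB2HSV).astype(int)
        m=((h[...,0]<5)|(h[...,0]>172))&(h[...,1]>140)&(h[...,2]>70)
        v,uu=np.nonzero(m); P=onz(s,np.c_[uu,v],zt+.045)[:,:2]-c
        a,b=P@u,P@w; k=(abs(b)<.035)&(abs(a)<.18); a=a[k]
        out[n]=(k.sum(),*np.percentile(a,[1.5,98.5]).round(4)) if k.sum()>5 else None
    print("t%.2f"%o["clock"],"tool",t.round(4),"rot",np.round(o["tcp_rot"],2),{k:tuple(map(float,v)) if v else None for k,v in out.items()},"w",round(o["width"],4),"F",np.round(o["force"],1),"M",np.round(o["moment"],2))
    return out
E
python3 - <<'E'
from car import *
import car
car.OFF=np.array([-.0022,-.0014]); look(z0=0.)
E
python3 -m pendant '[[-0.1,-0.05,-0.9,0],[-0.1,-0.05,-0.9,0],[0,0,-0.9,0],[0,0,-0.9,0],[0,0,-0.9,0],[0,0,0,0],[0,0,0,0],[0,0,0,0]]'
python3 - <<'E'
from car import *
look(z0=0.)
E
```

```text
t2.55 tool [ 0.5379 -0.2697  0.1675] rot [ 1.7997e+02 -3.0000e-02 -6.3700e+00] {'side': (394.0, 0.0019, 0.1284), 'top': (238.0, 0.0056, 0.1072)} w 0.0853 F [ 0.7 -0.1 -0.3] M [-0.03 -0.01 -0.  ]
clock: 3.4
tool_pos: [0.5362, -0.2705, 0.1225]
tcp_rot: [180.0, -0.0, -6.4]
force: [0.3, -0.9, 0.6]
width: 0.0857
t3.45 tool [ 0.5362 -0.2706  0.1226] rot [ 1.7997e+02 -5.0000e-02 -6.3500e+00] {'side': (387.0, 0.0018, 0.1273), 'top': (226.0, 0.006, 0.1069)} w 0.0852 F [ 0.7 -0.2 -0.2] M [ 0.02 -0.04  0.03]
```

```bash
python3 - <<'E'
s=open("car.py").read()
s=s.replace('P=onz(s,np.c_[uu,v],zt+.045)','P=onz(s,np.c_[uu,v],zt+(.0335 if n=="side" else .045))')
s=s.replace("percentile(a,[1.5,98.5])","percentile(a,[1.5,98.5])+(np.array([.052,-.055]) if n=='side' else np.array([.049,-.052])))").replace("(k.sum(),*np","(k.sum(),*(np")
open("car.py","w").write(s)
E
python3 -m pendant '[[0,0,0,0],[0,0,0,0],[0,0,0,0],[0,0,0,0],[0,0,0,0],[0,0,0,0],[0,0,0,0],[0,0,0,0]]' -1 80
python3 - <<'E'
from car import *
look(z0=0.)
E
```

```text
clock: 4.3
tool_pos: [0.5358, -0.2704, 0.122]
tcp_rot: [180.0, 0.0, -6.4]
force: [0.4, 0.3, 0.4]
width: 0.0001
t4.35 tool [ 0.5358 -0.2704  0.122 ] rot [179.99   0.    -6.35] {'side': (394.0, 0.033, 0.0557), 'top': (259.0, 0.0529, 0.0547)} w 0.0001 F [-0.1 -1.1  0. ] M [-0.06  0.03 -0.  ]
```

Run:
```python
from rig import cams
from h import *
c=np.zeros((600,800,3),np.uint8)
a=cams.snapshot("top")["image"][220:300,300:460,::-1];b=cams.snapshot("side")["image"][90:235,270:420,::-1]
a=cv2.resize(a,None,fx=3,fy=3,interpolation=cv2.INTER_CUBIC);b=cv2.resize(b,None,fx=4,fy=4,interpolation=cv2.INTER_CUBIC)[:600]
c=np.zeros((600,800,3),np.uint8);c[:b.shape[0],:600]=b; c[:130,600:800]=cv2.resize(a,(200,100))[:130] if False else 0
cv2.imwrite("pics/crop3.png",c)
cv2.imwrite("pics/crop3t.png",a)
```

```text
(no output)
```

View pics/crop3.png

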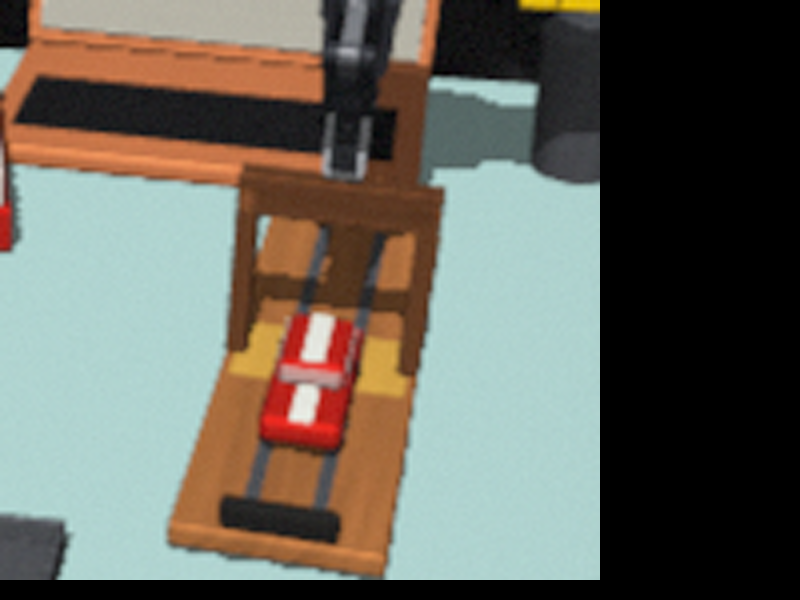

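Run:
```python
from h import *
s=dict(np.load("side0.npz"))
for y in(-.2704,-.29,-.31):
  for z in(.1,.122,.132,.14,.15): print(y,z,proj(s,[.536,y,z]).round(1), "crop",((proj(s,[.536,y,z])-[270,90])*4).round(0))
for x in(-.055,.055):
  for z in(.108,.132): print("bar",x,z,((proj(s,[.536+x,-.2704-x*.112,z])-[270,90])*4).round(0))
```

```text
-0.2704 0.1 [[353.6 147.8]] crop [[334. 231.]]
-0.2704 0.122 [[354.7 138.6]] crop [[339. 195.]]
-0.2704 0.132 [[355.1 134.4]] crop [[341. 178.]]
-0.2704 0.14 [[355.5 131. ]] crop [[342. 164.]]
-0.2704 0.15 [[356.  126.6]] crop [[344. 147.]]
-0.29 0.1 [[353.6 143.7]] crop [[335. 215.]]
-0.29 0.122 [[354.7 134.7]] crop [[339. 179.]]
-0.29 0.132 [[355.2 130.5]] crop [[341. 162.]]
-0.29 0.14 [[355.6 127.1]] crop [[342. 148.]]
-0.29 0.15 [[356.1 122.8]] crop [[344. 131.]]
-0.31 0.1 [[353.7 139.7]] crop [[335. 199.]]
-0.31 0.122 [[354.7 130.8]] crop [[339. 163.]]
-0.31 0.132 [[355.2 126.6]] crop [[341. 146.]]
-0.31 0.14 [[355.6 123.3]] crop [[342. 133.]]
-0.31 0.15 [[356.1 119. ]] crop [[344. 116.]]
bar -0.055 0.108 [[439. 231.]]
bar -0.055 0.132 [[445. 190.]]
bar 0.055 0.108 [[235. 205.]]
bar 0.055 0.132 [[238. 165.]]
```

View pics/crop3t.png

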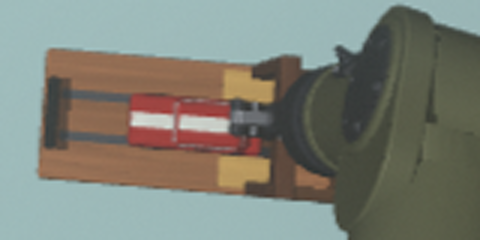

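```bash
python3 -m pendant '[[0,0,1,0],[0,0,1,0],[0,0,1,0],[0,0,1,0],[0,0,0,0],[0,0,0,0]]'
python3 - <<'E'
from car import *
look(z0=0,save="r1")
a=cv2.imread("pics/r1_top.png")[225:300,310:450];b=cv2.imread("pics/r1_side.png")[80:180,300:400]
c=np.zeros((600,800,3),np.uint8)
a=cv2.resize(a,None,fx=3,fy=3,interpolation=cv2.INTER_CUBIC);b=cv2.resize(b,None,fx=3.7,fy=3.7,interpolation=cv2.INTER_CUBIC)
c[:a.shape[0],:a.shape[1]]=a;c[230:230+b.shape[0],:b.shape[1]]=b
cv2.imwrite("pics/crop4.png",c[:,:430])
E
```

```text
clock: 5.1
tool_pos: [0.536, -0.2705, 0.1625]
tcp_rot: [180.0, -0.0, -6.4]
force: [-0.2, -0.2, -0.3]
width: 0.0003
t5.15 tool [ 0.5357 -0.2703  0.1619] rot [ 1.80e+02  2.00e-02 -6.35e+00] {'side': (389.0, 0.033, 0.0554), 'top': (263.0, 0.0546, 0.0546)} w -0.0001 F [ 0.  -0.   0.5] M [ 0.02  0.   -0.05]
```

View pics/crop4.png

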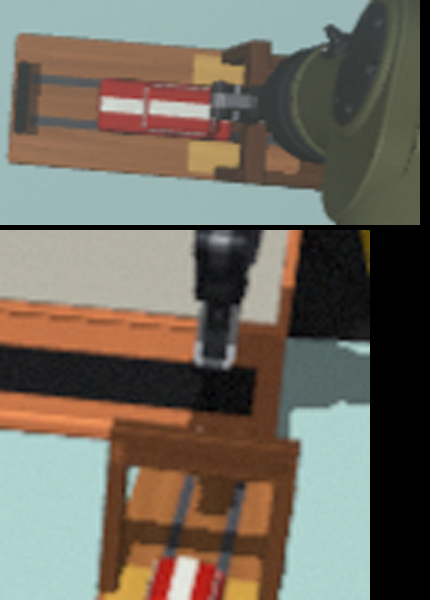

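Run:
```python
from h import *
t=dict(np.load("top0.npz"));s=dict(np.load("side0.npz"))
for z in(.14,.172,.2):
    print(z,"side",onz(s,[358,116.5],z).round(4),"top",onz(t,[[382,259],[388,259],[395,259]],z).round(4).tolist(), "proj tcp",proj(t,[.536,-.2704,z]).round(1))
```

```text
0.14 side [[ 0.5307 -0.3478  0.14  ]] top [[0.5436, -0.2393, 0.14], [0.5432, -0.2529, 0.14], [0.5427, -0.2687, 0.14]] proj tcp [[395.9 261.9]]
0.172 side [[ 0.5343 -0.273   0.172 ]] top [[0.5427, -0.2325, 0.172], [0.5424, -0.2458, 0.172], [0.5419, -0.2612, 0.172]] proj tcp [[399.3 261.6]]
0.2 side [[ 0.5374 -0.2076  0.2   ]] top [[0.542, -0.2267, 0.2], [0.5416, -0.2395, 0.2], [0.5412, -0.2546, 0.2]] proj tcp [[402.5 261.2]]
```

```bash
python3 -m pendant '[[0,0,0,0],[0,0,0,0],[0,0,0,0],[0,0,0,0],[0,0,0,0],[0,0,-1,0],[0,0,-1,0],[0,0,-1,0],[0,0,-1,0],[0,0,-0.9,0],[0,0,-0.9,0],[0,0,0,0]]' 1 80; python3 -m pendant '[[0,0,0,0]]';  python3 - <<'E'
from car import *
look(z0=0,save="r2")
b=cv2.imread("pics/r2_side.png")[90:190,310:410]
cv2.imwrite("pics/crop5.png",cv2.resize(b,None,fx=5,fy=5,interpolation=cv2.INTER_CUBIC))
E
```

```text
clock: 6.4
tool_pos: [0.5348, -0.27, 0.1022]
tcp_rot: [-179.9, 0.2, -6.4]
force: [0.4, 1.3, -0.8]
width: 0.0855
clock: 6.5
tool_pos: [0.5358, -0.2704, 0.1039]
tcp_rot: [-180.0, 0.0, -6.4]
force: [0.3, 0.2, -0.4]
width: 0.0855
t6.55 tool [ 0.5361 -0.2706  0.1044] rot [ 1.7998e+02 -3.0000e-02 -6.3600e+00] {'side': (393.0, 0.0323, 0.0556), 'top': (213.0, 0.055, 0.0549)} w 0.0854 F [-0.1 -0.1  0.4] M [-0.01  0.03 -0.02]
```

View pics/crop5.png

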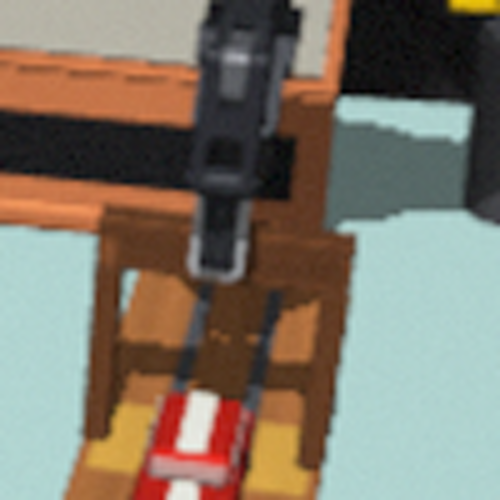

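```bash
python3 -m pendant '[[0,0,-0.5,0],[0,0,-0.5,0],[0,0,-0.3,0],[0,0,0,0],[0,0,0,0],[0,0,0,0]]' 1 80;  python3 -m pendant '[[0,0,0,0],[0,0,0,0],[0,0,0,0],[0,0,0,0],[0,0,0,0],[0,0,0,0],[0,0,0,0]]' -1 80
python3 - <<'E'
from car import *
look(z0=0)
E
```

```text
clock: 7.2
tool_pos: [0.536, -0.2705, 0.0912]
tcp_rot: [180.0, -0.0, -6.4]
force: [-0.2, -0.2, -0.0]
width: 0.0854
clock: 7.9
tool_pos: [0.5359, -0.2713, 0.0914]
tcp_rot: [179.9, -0.0, -6.4]
force: [-0.4, -2.2, 2.3]
width: 0.0145
t7.95 tool [ 0.5359 -0.2713  0.0915] rot [ 1.7993e+02 -4.0000e-02 -6.3800e+00] {'side': (391.0, 0.035, 0.0565), 'top': (242.0, 0.0549, 0.0556)} w 0.0144 F [-0.9 -1.6  1.7] M [-0.48  0.08  0.09]
```

```bash
sed -i 's/t\[2\]-0.123/t[2]-0.0915/' car.py; python3 -m pendant '[[0,0,0.5,0],[0,0,1,0],[0,0,1,0],[0,0,1,0],[0,0,0.5,0]]' -1 100
python3 - <<'E'
from car import *
look()
E
```

```text
clock: 8.5
tool_pos: [0.5365, -0.2704, 0.1324]
tcp_rot: [180.0, -0.1, -6.3]
force: [-0.2, -0.5, -8.6]
width: 0.0141
t8.55 tool [ 0.5368 -0.2706  0.1331] rot [ 1.7994e+02 -1.4000e-01 -6.3500e+00] {'side': (399.0, 0.0276, 0.0564), 'top': (263.0, 0.0524, 0.0539)} w 0.0143 F [ 0.3 -0.8 -7.9] M [-0.15 -0.19 -0.01]
```

```bash
python3 -m pendant '[[0,0,0.5,0],[0,0,1,0],[0,0,1,0],[0,0,1,0],[0,0,1,0],[0,0,0.5,0]]'
python3 - <<'E'
from car import *
look()
E
python3 -m pendant '[[0,0,0,0],[0,0,0,0],[0,0,0,0],[0,0,0,0],[0,0,0,0]]'
python3 - <<'E'
from car import *
look()
E
```

```text
clock: 9.2
tool_pos: [0.5366, -0.2707, 0.1829]
tcp_rot: [179.9, -0.1, -6.4]
force: [0.7, -0.7, -8.4]
width: 0.0143
t9.25 tool [ 0.5367 -0.2708  0.1833] rot [ 1.7993e+02 -1.5000e-01 -6.3600e+00] {'side': (412.0, 0.0239, 0.0581), 'top': (283.0, 0.0566, 0.0557)} w 0.0139 F [ 1.7  0.  -8.6] M [-0.14 -0.16  0.02]
clock: 9.8
tool_pos: [0.5357, -0.2704, 0.1808]
tcp_rot: [-180.0, 0.0, -6.4]
force: [-0.3, 0.4, -7.8]
width: 0.0143
t9.85 tool [ 0.5358 -0.2704  0.1809] rot [-1.80e+02  2.00e-02 -6.36e+00] {'side': (417.0, 0.0295, 0.0626), 'top': (305.0, 0.0603, 0.0614)} w 0.0141 F [ 0.1 -0.9 -7.6] M [-0.09  0.03 -0.03]
```

```bash
python3 -m pendant '[[0,0.3,0,0],[-0.05,0.7,0,-0.1],[-0.05,0.9,0,-0.1],[-0.05,0.9,0,-0.1],[-0.05,0.9,0,-0.1],[-0.05,0.9,0,-0.1],[-0.05,0.9,0,-0.1],[-0.05,0.9,0,-0.1],[-0.05,0.9,0,-0.1],[-0.05,0.9,0,-0.1],[-0.05,0.8,0,-0.1],[-0.05,0.7,0,-0.1]]'
python3 - <<'E'
from car import *
look()
E
```

```text
clock: 11.1
tool_pos: [0.5303, -0.1726, 0.1811]
tcp_rot: [-180.0, -0.0, -7.4]
force: [0.2, 0.4, -8.5]
width: 0.014
t11.15 tool [ 0.5303 -0.171   0.1811] rot [-1.7994e+02  2.0000e-02 -7.3600e+00] {'side': (441.0, -0.0322, -0.0034), 'top': (77.0, 0.0569, -0.003)} w 0.0144 F [-0.6  2.6 -9.3] M [ 0.42  0.06 -0.01]
```

```bash
cat >> car.py <<'E'
U=np.array([.1288,.9917])
def step():
    import json,os
    o0=status.get_obs(); r=look()
    g=o0["tool_pos"][:2]@U-(np.array([.504,.2373])@U)
    s=r["side"][2] if r["side"] else np.nan
    L=json.load(open("log.json")) if os.path.exists("log.json") else []
    L.append([o0["clock"],g,s]); json.dump(L,open("log.json","w"))
    for a in L[-3:]: print("t%.2f togo %.3f s %.4f q %.4f"%(a[0],-a[1],a[2],a[1]+a[2]))
    if len(L)>1:
        a,b=np.array(L[-2]),np.array(L[-1]);print("p(car world) %.4f  v(tray) %.4f"%((b[1]+b[2]-a[1]-a[2])/(b[0]-a[0]),(b[1]-a[1])/(b[0]-a[0])))
E
python3 -m pendant '[[0,0.3,0,0],[0,0.3,0,0],[-0.05,0.3,0,0],[0,0.3,0,0],[-0.05,0.3,0,0]]'; python3 -c "from car import *;step()" ; python3 -m pendant '[[0,0.3,0,0],[0,0.3,0,0],[-0.05,0.3,0,0],[0,0.3,0,0],[-0.05,0.3,0,0]]'; python3 -c "from car import *;step()"
```

```text
clock: 11.7
tool_pos: [0.5293, -0.1583, 0.1811]
tcp_rot: [180.0, -0.0, -7.5]
force: [0.6, -0.4, -8.8]
width: 0.0141
t11.75 tool [ 0.5293 -0.1574  0.181 ] rot [-1.7997e+02  2.0000e-02 -7.4200e+00] {'side': (472.0, -0.0264, 0.0031), 'top': (91.0, 0.0601, 0.0022)} w 0.0146 F [-0.8  1.4 -8.6] M [ 0.11  0.08 -0.05]
t11.70 togo 0.389 s 0.0031 q -0.3859
clock: 12.3
tool_pos: [0.5284, -0.1431, 0.1811]
tcp_rot: [180.0, -0.0, -7.4]
force: [0.2, -0.7, -9.1]
width: 0.0138
t12.35 tool [ 0.5283 -0.1423  0.1811] rot [-1.7998e+02  1.0000e-02 -7.4100e+00] {'side': (486.0, -0.0219, 0.0059), 'top': (93.0, 0.0647, 0.0054)} w 0.0144 F [-0.1  0.9 -8.9] M [ 0.14  0.09 -0.02]
t11.70 togo 0.389 s 0.0031 q -0.3859
t12.30 togo 0.374 s 0.0059 q -0.3682
p(car world) 0.0295  v(tray) 0.0248
```

```bash
python3 -m pendant '[[0,0.4,0,0],[-0.05,0.5,0,0],[-0.05,0.6,0,0],[0,0.6,0,0],[-0.05,0.6,0,0],[-0.05,0.6,0,0],[-0.05,0.6,0,0],[0,0.6,0,0],[-0.05,0.6,0,0],[-0.05,0.6,0,0],[0,0.5,0,0],[-0.05,0.4,0,0]]'; python3 -c "from car import *;step()"
```

```text
clock: 13.6
tool_pos: [0.5244, -0.0768, 0.1811]
tcp_rot: [180.0, -0.0, -7.4]
force: [0.0, 0.9, -8.0]
width: 0.014
t13.65 tool [ 0.5243 -0.076   0.1811] rot [-1.7997e+02  1.0000e-02 -7.3900e+00] {'side': (536.0, -0.0426, -0.0184), 'top': None} w 0.0142 F [-0.1  2.  -8.5] M [ 0.2   0.06 -0.04]
t11.70 togo 0.389 s 0.0031 q -0.3859
t12.30 togo 0.374 s 0.0059 q -0.3682
t13.60 togo 0.309 s -0.0184 q -0.3273
p(car world) 0.0315  v(tray) 0.0502
```

```bash
python3 -m pendant '[[0,0.3,0,0],[0,0.3,0,0],[-0.05,0.3,0,0],[0,0.3,0,0],[-0.05,0.3,0,0],[0,0.3,0,0],[0,0.3,0,0]]'; python3 -c "from car import *;step()"
```

```text
clock: 14.4
tool_pos: [0.5233, -0.0562, 0.1811]
tcp_rot: [180.0, -0.0, -7.5]
force: [-0.2, 0.4, -9.4]
width: 0.0147
t14.45 tool [ 0.5234 -0.0554  0.1811] rot [-179.97    0.     -7.41] {'side': (562.0, -0.0394, -0.0158), 'top': None} w 0.0141 F [-1.   0.7 -9.2] M [ 0.15  0.05 -0.04]
t12.30 togo 0.374 s 0.0059 q -0.3682
t13.60 togo 0.309 s -0.0184 q -0.3273
t14.40 togo 0.289 s -0.0158 q -0.3044
p(car world) 0.0287  v(tray) 0.0254
```

```bash
python3 -m pendant '[[0,0.35,0,0],[-0.05,0.35,0,0],[0,0.35,0,0],[-0.05,0.35,0,0],[0,0.35,0,0],[-0.05,0.35,0,0],[0,0.35,0,0],[-0.05,0.35,0,0],[0,0.35,0,0],[-0.05,0.35,0,0],[0,0.35,0,0],[0,0.35,0,0]]'; python3 -c "from car import *;step()"; python3 -m pendant '[[0,0.35,0,0],[-0.05,0.35,0,0],[0,0.35,0,0],[-0.05,0.35,0,0],[0,0.35,0,0],[-0.05,0.35,0,0],[0,0.35,0,0],[-0.05,0.35,0,0],[0,0.35,0,0],[-0.05,0.35,0,0],[0,0.35,0,0],[0,0.35,0,0]]'; python3 -c "from car import *;step()"
```

```text
clock: 15.7
tool_pos: [0.5208, -0.0142, 0.181]
tcp_rot: [180.0, 0.0, -7.5]
force: [0.0, 0.4, -8.8]
width: 0.0143
t15.75 tool [ 0.5208 -0.0133  0.1811] rot [-179.97   -0.     -7.41] {'side': (607.0, -0.0481, -0.0265), 'top': None} w 0.014 F [ 0.4  2.1 -8.6] M [ 0.26  0.08 -0.04]
t13.60 togo 0.309 s -0.0184 q -0.3273
t14.40 togo 0.289 s -0.0158 q -0.3044
t15.70 togo 0.247 s -0.0265 q -0.2737
p(car world) 0.0236  v(tray) 0.0318
clock: 17.0
tool_pos: [0.5183, 0.0279, 0.1811]
tcp_rot: [180.0, 0.0, -7.5]
force: [-0.2, 0.8, -8.3]
width: 0.0143
t17.05 tool [0.5183 0.0288 0.1811] rot [-179.96    0.     -7.41] {'side': (600.0, -0.0556, -0.0454), 'top': (18.0, -0.0484, -0.1377)} w 0.0144 F [ 0.1  1.5 -9.6] M [ 0.31  0.01 -0.07]
t14.40 togo 0.289 s -0.0158 q -0.3044
t15.70 togo 0.247 s -0.0265 q -0.2737
t17.00 togo 0.206 s -0.0454 q -0.2512
p(car world) 0.0173  v(tray) 0.0318
```

```bash
cat > mpc.py <<'E'
import sys,numpy as np
from scipy.optimize import lsq_linear
def plan(togo,s,p,N=10,k=.25,c=0.,B=1.3,send=0.):
    n=13;dt=B/n;vm=.075
    def sim(v):
        S,P,G=s,p,togo;out=[]
        for b in range(N):
            for i in range(n):
                sd=P-v[b];P+=dt*(k*S+c-.24*sd);S+=dt*sd;G-=dt*v[b]
            out.append((G,S,P))
        return np.array(out)
    def res(v):
        o=sim(v);vv=np.r_[v,0]
        return np.r_[o[:,1]/.07,np.diff(vv)/.06,o[-1]*300]
    r0=res(np.zeros(N));A=np.array([res(e)-r0 for e in np.eye(N)]).T
    v=lsq_linear(A,-r0,(-vm,vm)).x;o=sim(v)
    for i in range(N):print("blk",i,"move %.2f cm -> togo %.3f s %.3f p %.4f"%(v[i]*B*100,*o[i]))
if __name__=="__main__":
    a=list(map(float,sys.argv[1:4]));plan(*a,N=int(sys.argv[4]) if len(sys.argv)>4 else 10)
E
python3 mpc.py .206 -.045 .0135 10; python3 mpc.py .206 -.045 .0135 14
```

```text
blk 0 move -7.00 cm -> togo 0.276 s 0.027 p -0.0069
blk 1 move -2.41 cm -> togo 0.300 s 0.046 p 0.0000
blk 2 move 1.75 cm -> togo 0.283 s 0.038 p 0.0151
blk 3 move 4.60 cm -> togo 0.237 s 0.021 p 0.0286
blk 4 move 6.25 cm -> togo 0.174 s 0.002 p 0.0370
blk 5 move 6.88 cm -> togo 0.105 s -0.017 p 0.0392
blk 6 move 6.47 cm -> togo 0.041 s -0.032 p 0.0353
blk 7 move 4.74 cm -> togo -0.007 s -0.040 p 0.0258
blk 8 move 1.50 cm -> togo -0.022 s -0.030 p 0.0126
blk 9 move -2.18 cm -> togo 0.000 s -0.000 p 0.0007
blk 0 move -4.88 cm -> togo 0.255 s 0.008 p -0.0052
blk 1 move -2.35 cm -> togo 0.278 s 0.024 p -0.0042
blk 2 move -0.09 cm -> togo 0.279 s 0.025 p 0.0034
blk 3 move 1.49 cm -> togo 0.264 s 0.020 p 0.0116
blk 4 move 2.57 cm -> togo 0.239 s 0.013 p 0.0183
blk 5 move 3.31 cm -> togo 0.206 s 0.007 p 0.0231
blk 6 move 3.78 cm -> togo 0.168 s 0.002 p 0.0259
blk 7 move 4.03 cm -> togo 0.127 s -0.004 p 0.0269
blk 8 move 4.04 cm -> togo 0.087 s -0.010 p 0.0261
blk 9 move 3.79 cm -> togo 0.049 s -0.015 p 0.0234
blk 10 move 3.20 cm -> togo 0.017 s -0.020 p 0.0190
blk 11 move 2.17 cm -> togo -0.005 s -0.020 p 0.0129
blk 12 move 0.59 cm -> togo -0.010 s -0.014 p 0.0060
blk 13 move -1.04 cm -> togo 0.000 s -0.000 p 0.0003
```

```bash
python3 -m pendant '[[0,-0.3,0,0],[0,-0.5,0,0],[0,-0.5,0,0],[0,-0.5,0,0],[0,-0.5,0,0],[0,-0.6,0,0],[0,-0.6,0,0],[0,-0.5,0,0],[0,-0.5,0,0],[0,-0.5,0,0],[0,-0.5,0,0],[0,-0.4,0,0]]'; python3 -c "from car import *;step()"
```

```text
clock: 18.3
tool_pos: [0.5183, -0.032, 0.181]
tcp_rot: [180.0, 0.0, -7.5]
force: [0.8, -0.5, -8.9]
width: 0.0142
t18.35 tool [ 0.5183 -0.0329  0.181 ] rot [179.95   0.    -7.52] {'side': (635.0, -0.0149, 0.006), 'top': None} w 0.0141 F [ 0.4 -0.3 -8.4] M [-0.16  0.04  0.01]
t15.70 togo 0.247 s -0.0265 q -0.2737
t17.00 togo 0.206 s -0.0454 q -0.2512
t18.30 togo 0.265 s 0.0060 q -0.2592
p(car world) -0.0061  v(tray) -0.0457
```

```bash
python3 mpc.py .266 .006 -.012 12
```

```text
blk 0 move -4.25 cm -> togo 0.309 s 0.032 p -0.0124
blk 1 move -1.68 cm -> togo 0.325 s 0.038 p -0.0029
blk 2 move 0.93 cm -> togo 0.316 s 0.033 p 0.0095
blk 3 move 2.94 cm -> togo 0.287 s 0.024 p 0.0208
blk 4 move 4.36 cm -> togo 0.243 s 0.013 p 0.0292
blk 5 move 5.26 cm -> togo 0.190 s 0.002 p 0.0342
blk 6 move 5.68 cm -> togo 0.134 s -0.009 p 0.0358
blk 7 move 5.61 cm -> togo 0.077 s -0.020 p 0.0338
blk 8 move 4.93 cm -> togo 0.028 s -0.028 p 0.0284
blk 9 move 3.44 cm -> togo -0.006 s -0.031 p 0.0198
blk 10 move 0.99 cm -> togo -0.016 s -0.022 p 0.0093
blk 11 move -1.63 cm -> togo 0.000 s -0.000 p 0.0005
```

```bash
python3 -m pendant '[[0,-0.4,0,0],[0,-0.4,0,0],[0,-0.4,0,0],[0,-0.4,0,0],[0,-0.4,0,0],[0,-0.5,0,0],[0,-0.5,0,0],[0,-0.4,0,0],[0,-0.4,0,0],[0,-0.4,0,0],[0,-0.4,0,0],[0,-0.3,0,0]]'; python3 -c "from car import *;step()"
```

```text
clock: 19.6
tool_pos: [0.5183, -0.0809, 0.181]
tcp_rot: [180.0, 0.0, -7.5]
force: [0.3, 0.2, -8.6]
width: 0.0139
t19.65 tool [ 0.5183 -0.0815  0.181 ] rot [179.97   0.    -7.51] {'side': (599.0, -0.0043, 0.02), 'top': (107.0, 0.0816, 0.018)} w 0.0143 F [-0.6 -0.1 -9.1] M [-0.1  -0.03  0.03]
t17.00 togo 0.206 s -0.0454 q -0.2512
t18.30 togo 0.265 s 0.0060 q -0.2592
t19.60 togo 0.314 s 0.0200 q -0.2937
p(car world) -0.0266  v(tray) -0.0373
```

```bash
cat > fit.py <<'E'
import json,numpy as np,sys
from scipy.optimize import least_squares
L=np.array(json.load(open("log.json")))
if len(sys.argv)>1:L=L[-int(sys.argv[1]):]
t,g,s=L.T;q=g+s
def sim(x):
    k,c,b,p,S0=x;S=S0;out=[S]
    for i in range(len(t)-1):
        n=20;dt=(t[i+1]-t[i])/n;v=(g[i+1]-g[i])/(t[i+1]-t[i])
        for _ in range(n):
            sd=p-v;p+=dt*(k*S+c+b*v-.24*sd);S+=dt*sd
        out.append(S)
    return np.array(out),p
f=lambda x:np.r_[(sim(x)[0]-s)/.0015,(x[0]-.15)/.1,x[1]/.008,x[2]/.1]
r=least_squares(f,[.15,0,0,.03,s[0]])
if __name__=="__main__":
    S,p=sim(r.x);print("k c b p0 s0",r.x.round(4),"p now %.4f"%p,"s now %.4f"%S[-1],"res mm",((S-s)*1e3).round(1))
E
python3 fit.py
```

```text
k c b p0 s0 [ 0.2083 -0.0061  0.1112  0.0311  0.003 ] p now -0.0328 s now 0.0201 res mm [-0.1  0.2 -0.1  0.4  0.2 -0.9  0.3  0.1]
```

```bash
sed -i 's/k=.25,c=0.,B=1.3/k=.208,c=-.0061,B=1.3/; s/k\*S+c-.24/k*S+c+.111*v[b]-.24/; s/o\[-1\]\*300/(o[-1]-[0,.015,0])*300/' mpc.py; python3 mpc.py .315 .019 -.0328 12;python3 mpc.py .315 .019 -.0328 15
```

```text
blk 0 move -9.75 cm -> togo 0.413 s 0.061 p -0.0507
blk 1 move -9.75 cm -> togo 0.510 s 0.089 p -0.0559
blk 2 move -9.75 cm -> togo 0.607 s 0.114 p -0.0537
blk 3 move -9.75 cm -> togo 0.705 s 0.146 p -0.0455
blk 4 move -4.71 cm -> togo 0.752 s 0.150 p -0.0204
blk 5 move 9.75 cm -> togo 0.655 s 0.062 p 0.0317
blk 6 move 9.75 cm -> togo 0.557 s 0.021 p 0.0551
blk 7 move 9.75 cm -> togo 0.460 s 0.003 p 0.0656
blk 8 move 9.75 cm -> togo 0.362 s -0.006 p 0.0701
blk 9 move 9.75 cm -> togo 0.265 s -0.011 p 0.0718
blk 10 move 9.75 cm -> togo 0.167 s -0.015 p 0.0721
blk 11 move 9.75 cm -> togo 0.070 s -0.020 p 0.0713
blk 0 move -9.75 cm -> togo 0.413 s 0.061 p -0.0507
blk 1 move -9.75 cm -> togo 0.510 s 0.089 p -0.0559
blk 2 move -9.75 cm -> togo 0.607 s 0.114 p -0.0537
blk 3 move -8.98 cm -> togo 0.697 s 0.140 p -0.0440
blk 4 move -2.00 cm -> togo 0.717 s 0.121 p -0.0151
blk 5 move 4.66 cm -> togo 0.671 s 0.078 p 0.0189
blk 6 move 8.98 cm -> togo 0.581 s 0.031 p 0.0465
blk 7 move 9.75 cm -> togo 0.483 s 0.004 p 0.0606
blk 8 move 9.75 cm -> togo 0.386 s -0.011 p 0.0662
blk 9 move 9.75 cm -> togo 0.288 s -0.021 p 0.0674
blk 10 move 9.75 cm -> togo 0.191 s -0.031 p 0.0659
blk 11 move 9.75 cm -> togo 0.093 s -0.045 p 0.0620
blk 12 move 9.57 cm -> togo -0.002 s -0.065 p 0.0548
blk 13 move 3.73 cm -> togo -0.040 s -0.046 p 0.0320
blk 14 move -4.00 cm -> togo 0.000 s 0.015 p 0.0013
```

```bash
python3 -m pendant '[[-0.5,-0.4,0,0],[-1,-0.4,0,0],[-1.5,-0.4,0,3],[-1.5,-0.4,0,4],[-1.5,-0.4,0,4],[-1.5,-0.4,0,4],[-1,-0.4,0,1],[-0.5,-0.4,0,0],[0,-0.4,0,0],[0,-0.3,0,0]]'; python3 -c "from car import *;look()";python3 -m pendant '[[0,-0.2,0,0],[0,-0.1,0,0]]'; python3 -c "from car import *;look()"
```

```text
clock: 20.7
tool_pos: [0.4287, -0.1199, 0.1813]
tcp_rot: [180.0, -0.1, 8.5]
force: [0.9, 0.8, -9.5]
width: 0.0145
t20.75 tool [ 0.4288 -0.1204  0.1813] rot [ 1.7996e+02 -5.0000e-02  8.5000e+00] {'side': (664.0, 0.0267, 0.0473), 'top': (289.0, 0.0581, 0.0461)} w 0.0143 F [ 0.4 -1.3 -8.7] M [-0.18 -0.04  0.  ]
clock: 21.0
tool_pos: [0.4286, -0.1224, 0.1809]
tcp_rot: [-180.0, 0.0, 8.6]
force: [-0.2, -0.3, -8.8]
width: 0.0144
t21.05 tool [ 0.4285 -0.1226  0.181 ] rot [-1.7999e+02  1.0000e-02  8.5500e+00] {'side': (660.0, 0.0324, 0.0522), 'top': (303.0, 0.0572, 0.0512)} w 0.0145 F [-0.   0.9 -9.1] M [-0.11  0.02  0.03]
```

```bash
rm log.json; python3 -m pendant '[[0.5,0.2,0,0],[1,0.3,0,0],[1.2,0.4,0,-4],[1.2,0.5,0,-4],[1.2,0.5,0,-4],[1.2,0.5,0,-4],[0.8,0.5,0,0],[0.5,0.5,0,0],[0,0.5,0,0],[0,0.5,0,0]]'; python3 -c "from car import *;step()";python3 -m pendant '[[0,0.5,0,0],[0,0.5,0,0],[0,0.5,0,0],[0,0.5,0,0],[0,0.5,0,0]]'; python3 -c "from car import *;step()"
```

```text
clock: 22.1
tool_pos: [0.5039, -0.0779, 0.1808]
tcp_rot: [180.0, 0.1, -7.4]
force: [-0.1, -0.7, -9.1]
width: 0.0142
t22.15 tool [ 0.5038 -0.0768  0.1809] rot [-1.7997e+02  6.0000e-02 -7.3600e+00] {'side': (635.0, 0.031, 0.0523), 'top': (200.0, 0.0869, 0.0527)} w 0.0146 F [-0.6  1.3 -8.9] M [ 0.08  0.02 -0.02]
t22.10 togo 0.313 s 0.0523 q -0.2603
clock: 22.7
tool_pos: [0.5043, -0.0529, 0.1811]
tcp_rot: [180.0, -0.0, -7.4]
force: [0.5, 0.0, -9.7]
width: 0.0141
t22.75 tool [ 0.5043 -0.0517  0.1811] rot [-1.7996e+02  1.0000e-02 -7.3800e+00] {'side': (705.0, 0.0467, 0.0656), 'top': (226.0, 0.1065, 0.0665)} w 0.0143 F [-0.4  1.  -8.5] M [0.01 0.12 0.01]
t22.10 togo 0.313 s 0.0523 q -0.2603
t22.70 togo 0.288 s 0.0656 q -0.2222
p(car world) 0.0635  v(tray) 0.0414
```

```bash
sed -i 's/vm=.075/vm=.13/; s/(o\[-1\]-\[0,.015,0\])/(o[-1]-[0,.01,0])/' mpc.py; python3 -m pendant '[[0,0.8,0,0],[0,1.1,0,0],[0,1.1,0,0],[0,1.1,0,0],[0,1.1,0,0],[0,1.1,0,0],[0,1.1,0,0],[0,1.1,0,0],[0,1.1,0,0],[0,1.0,0,0]]'; python3 -c "from car import *;step()"; python3 mpc.py .182 .027 .064 5;python3 mpc.py .182 .027 .064 6
```

```text
clock: 23.8
tool_pos: [0.5043, 0.0536, 0.1811]
tcp_rot: [-180.0, 0.0, -7.4]
force: [0.1, 0.7, -9.6]
width: 0.0141
t23.85 tool [0.5042 0.056  0.1812] rot [-179.89    0.     -7.31] {'side': (918.0, 0.0361, 0.0495), 'top': None} w 0.0143 F [ 0.5  3.1 -9. ] M [0.34 0.1  0.02]
t22.10 togo 0.313 s 0.0523 q -0.2603
t22.70 togo 0.288 s 0.0656 q -0.2222
t23.80 togo 0.182 s 0.0495 q -0.1326
p(car world) 0.0814  v(tray) 0.0961
blk 0 move 16.90 cm -> togo 0.013 s -0.041 p 0.0892
blk 1 move 16.90 cm -> togo -0.156 s -0.089 p 0.0944
blk 2 move 16.90 cm -> togo -0.325 s -0.139 p 0.0870
blk 3 move -16.90 cm -> togo -0.156 s 0.082 p 0.0000
blk 4 move -5.18 cm -> togo -0.104 s 0.134 p 0.0024
blk 0 move 16.90 cm -> togo 0.013 s -0.041 p 0.0892
blk 1 move 16.90 cm -> togo -0.156 s -0.089 p 0.0944
blk 2 move 16.90 cm -> togo -0.325 s -0.139 p 0.0870
blk 3 move -0.45 cm -> togo -0.321 s -0.058 p 0.0333
blk 4 move -16.90 cm -> togo -0.152 s 0.112 p -0.0266
blk 5 move -4.59 cm -> togo -0.106 s 0.132 p -0.0122
```

```bash
python3 -m pendant '[[-0.5,1.1,0,0],[-1,1.3,0,0],[-1.5,1.3,0,-4],[-1.5,1.3,0,-4],[-1.5,1.3,0,-4],[-1.5,1.3,0,-4],[-0.5,1.3,0,0],[0,1.3,0,0],[0,1.2,0,0]]'; python3 -c "from car import *;look()"
```

```text
clock: 24.8
tool_pos: [0.4241, 0.1679, 0.1813]
tcp_rot: [-180.0, -0.1, -23.3]
force: [-0.1, -0.2, -8.5]
width: 0.0144
t24.85 tool [0.4239 0.1705 0.1815] rot [-1.7985e+02 -1.0000e-02 -2.3190e+01] {'side': (1443.0, 0.0318, 0.0414), 'top': (170.0, 0.0381, 0.0425)} w 0.0144 F [-0.3  3.3 -8.6] M [0.57 0.29 0.07]
```

```bash
rm -f log.json; python3 -m pendant '[[0.5,0.6,0,0],[1.5,0.7,0,3],[2,0.7,0,4.5],[2,0.7,0,4.5],[1.5,0.7,0,4],[0.5,0.7,0,0],[0,0.7,0,0],[0,0.5,0,0]]'; python3 -c "from car import *;step()"; python3 -m pendant '[[0,0.2,0,0],[0,0.1,0,0],[0,0,0,0]]';python3 -c "from car import *;step()"
```

```text
clock: 25.7
tool_pos: [0.5034, 0.2203, 0.1807]
tcp_rot: [180.0, 0.1, -7.5]
force: [-0.9, -0.2, -8.5]
width: 0.0143
t25.75 tool [0.5031 0.2214 0.1809] rot [-1.7997e+02  6.0000e-02 -7.4000e+00] {'side': (1577.0, 0.0173, 0.0257), 'top': (41.0, 0.0247, -0.0483)} w 0.0145 F [ 0.2  1.6 -7.8] M [ 0.17  0.11 -0.04]
t25.70 togo 0.017 s 0.0257 q 0.0088
clock: 26.1
tool_pos: [0.5042, 0.2224, 0.1812]
tcp_rot: [180.0, -0.0, -7.5]
force: [-0.4, 0.6, -9.1]
width: 0.0144
t26.15 tool [0.5043 0.2223 0.1811] rot [ 1.7997e+02 -2.0000e-02 -7.4700e+00] {'side': (1715.0, 0.0364, 0.0441), 'top': (25.0, 0.0427, -0.0485)} w 0.0146 F [-0.5  0.2 -9.4] M [-0.18  0.05  0.03]
t25.70 togo 0.017 s 0.0257 q 0.0088
t26.10 togo 0.015 s 0.0441 q 0.0294
p(car world) 0.0514  v(tray) 0.0054
```

```bash
python3 -m pendant '[[-0.5,1,0,0],[-1.5,1.2,0,-3],[-2,1.2,0,-4.5],[-2,1.2,0,-4.5],[-1.5,1.2,0,-4],[-0.5,1,0,0],[0,0.8,0,0]]'; python3 -c "from car import *;look()"; python3 -m pendant '[[0,0,0,0],[0,0,0,0]]'; python3 -c "from car import *;look()"
```

```text
clock: 26.9
tool_pos: [0.4225, 0.3002, 0.1812]
tcp_rot: [-180.0, 0.1, -23.4]
force: [1.1, 0.0, -8.7]
width: 0.0144
t26.95 tool [0.4226 0.3023 0.1813] rot [-179.9    -0.    -23.18] {'side': (2136.0, 0.0114, 0.0178), 'top': (207.0, 0.0155, 0.0177)} w 0.0143 F [ 0.1  1.4 -8.3] M [0.49 0.15 0.03]
clock: 27.2
tool_pos: [0.4242, 0.2983, 0.1809]
tcp_rot: [180.0, 0.0, -23.5]
force: [-0.8, 0.4, -8.5]
width: 0.0141
t27.25 tool [0.4245 0.2978 0.1809] rot [ 1.7997e+02  2.0000e-02 -2.3520e+01] {'side': (2092.0, 0.0167, 0.023), 'top': (207.0, 0.0217, 0.0246)} w 0.0141 F [ 0.9 -1.2 -8.3] M [-0.07 -0.   -0.08]
```

```bash
rm -f log.json; python3 -m pendant '[[0.5,-0.2,0,0],[1,-0.2,0,2],[1,-0.2,0,3],[1,-0.3,0,3],[1,-0.3,0,3],[1,-0.3,0,3],[1,-0.3,0,2],[1,-0.3,0,0],[0.5,-0.3,0,0],[0,-0.2,0,0]]'; python3 -c "from car import *;step()"; python3 -m pendant '[[0,-0.2,0,0],[0,-0.2,0,0],[0,-0.2,0,0]]';python3 -c "from car import *;step()"
```

```text
clock: 28.3
tool_pos: [0.5055, 0.2714, 0.1808]
tcp_rot: [180.0, 0.0, -7.6]
force: [0.5, -0.9, -9.4]
width: 0.0142
t28.35 tool [0.5046 0.2714 0.1808] rot [ 1.7996e+02  5.0000e-02 -7.5700e+00] {'side': (2004.0, 0.0249, 0.0316), 'top': (37.0, 0.0276, -0.0443)} w 0.0145 F [-0.5  0.  -9.1] M [-0.15  0.07 -0.03]
t28.30 togo -0.034 s 0.0316 q 0.0656
clock: 28.7
tool_pos: [0.504, 0.2666, 0.1812]
tcp_rot: [180.0, -0.0, -7.4]
force: [-0.0, 0.4, -8.5]
width: 0.0143
t28.75 tool [0.5042 0.266  0.1811] rot [ 1.7996e+02 -1.0000e-02 -7.4600e+00] {'side': (1995.0, 0.0274, 0.0341), 'top': (28.0, 0.0306, -0.0462)} w 0.0144 F [-0.2 -1.3 -8. ] M [-0.17 -0.03 -0.01]
t28.30 togo -0.034 s 0.0316 q 0.0656
t28.70 togo -0.029 s 0.0341 q 0.0632
p(car world) -0.0061  v(tray) -0.0123
```

```bash
python3 -m pendant '[[0,0.4,0,0],[0,0.5,0,0],[0,0.4,0,0],[0,0,0,0],[0,0,0,0],[0,0,0,0],[0,0,0,0]]'; python3 -c "from car import *;step()"; python3 -m pendant '[[0,0,0,0],[0,0,0,0],[0,0,0,0],[0,0,0,0],[0,0,0,0]]';python3 -c "from car import *;step()"; python3 fit.py
```

```text
clock: 29.5
tool_pos: [0.5044, 0.2793, 0.181]
tcp_rot: [180.0, 0.0, -7.5]
force: [-0.4, -0.2, -9.5]
width: 0.0144
t29.55 tool [0.5044 0.2793 0.181 ] rot [179.99  -0.    -7.48] {'side': (1998.0, 0.0148, 0.0217), 'top': (49.0, 0.0189, -0.0441)} w 0.0141 F [ 0.6 -0.1 -9.4] M [-0.02  0.01  0.  ]
t28.30 togo -0.034 s 0.0316 q 0.0656
t28.70 togo -0.029 s 0.0341 q 0.0632
t29.50 togo -0.042 s 0.0217 q 0.0634
p(car world) 0.0003  v(tray) 0.0158
clock: 30.1
tool_pos: [0.5043, 0.2795, 0.181]
tcp_rot: [180.0, 0.0, -7.5]
force: [-0.2, 0.1, -7.7]
width: 0.0143
t30.15 tool [0.5043 0.2796 0.1811] rot [180.     0.    -7.46] {'side': (2010.0, 0.0147, 0.0218), 'top': (49.0, 0.0186, -0.0444)} w 0.014 F [-0.2 -0.5 -8.7] M [-0.06  0.07  0.03]
t28.70 togo -0.029 s 0.0341 q 0.0632
t29.50 togo -0.042 s 0.0217 q 0.0634
t30.10 togo -0.042 s 0.0218 q 0.0637
p(car world) 0.0006  v(tray) 0.0004
k c b p0 s0 [ 0.1469 -0.0013 -0.0027 -0.0045  0.0314] p now 0.0024 s now 0.0221 res mm [-0.2  0.5 -0.6  0.3]
```

```bash
python3 -m pendant '[[0,0,0,0],[0,0,0,0],[0,0,0,0],[0,0,0,0],[0,0,0,0],[0,0,0,0],[0,0,0,0],[0,0,0,0],[0,0,0,0],[0,0,0,0]]' | head -1; python3 -c "from car import *;step()"; python3 -m pendant '[[0,0,0,0],[0,0,0,0],[0,0,0,0],[0,0,0,0],[0,0,0,0]]' | head -1;python3 -c "from car import *;step()"
```

```text
clock: 31.2
t31.25 tool [0.5043 0.2796 0.1811] rot [180.     0.    -7.45] {'side': (2007.0, 0.0148, 0.0217), 'top': (47.0, 0.0192, -0.0444)} w 0.0141 F [ 0.5  0.9 -8.3] M [-0.07  0.02 -0.01]
t29.50 togo -0.042 s 0.0217 q 0.0634
t30.10 togo -0.042 s 0.0218 q 0.0637
t31.20 togo -0.042 s 0.0217 q 0.0637
p(car world) -0.0000  v(tray) 0.0001
clock: 31.8
t31.85 tool [0.5043 0.2796 0.181 ] rot [ 1.7999e+02  1.0000e-02 -7.4600e+00] {'side': (2005.0, 0.0147, 0.0217), 'top': (48.0, 0.0193, -0.0443)} w 0.0139 F [ 0.5 -1.  -8.6] M [-0.03 -0.05  0.04]
t30.10 togo -0.042 s 0.0218 q 0.0637
t31.20 togo -0.042 s 0.0217 q 0.0637
t31.80 togo -0.042 s 0.0217 q 0.0637
p(car world) -0.0000  v(tray) -0.0000
```

```bash
for i in 1 2; do python3 -m pendant '[[0,0,0,0],[0,0,0,0],[0,0,0,0],[0,0,0,0],[0,0,0,0],[0,0,0,0],[0,0,0,0],[0,0,0,0],[0,0,0,0],[0,0,0,0],[0,0,0,0],[0,0,0,0]]' | head -1; done; python3 -c "from car import *;step()"; for i in 1 2; do python3 -m pendant '[[0,0,0,0],[0,0,0,0],[0,0,0,0],[0,0,0,0],[0,0,0,0],[0,0,0,0],[0,0,0,0],[0,0,0,0],[0,0,0,0],[0,0,0,0],[0,0,0,0],[0,0,0,0]]' | head -1; done; python3 -c "from car import *;step()"
python3 - <<'E'
import cv2
b=cv2.imread("pics/r2_side.png") # placeholder for size
from rig import cams
s=cams.snapshot("side")["image"][:,:,::-1];cv2.imwrite("pics/hold.png",s)
E
```

```text
clock: 33.1
clock: 34.3
t34.35 tool [0.5043 0.2796 0.181 ] rot [179.99   0.    -7.46] {'side': (2007.0, 0.0148, 0.0218), 'top': (47.0, 0.0192, -0.0443)} w 0.0143 F [ 0.8 -0.  -9. ] M [-0.03 -0.   -0.02]
t31.20 togo -0.042 s 0.0217 q 0.0637
t31.80 togo -0.042 s 0.0217 q 0.0637
t34.30 togo -0.042 s 0.0218 q 0.0637
p(car world) 0.0000  v(tray) -0.0000
clock: 35.6
clock: 36.8
t36.85 tool [0.5043 0.2796 0.1811] rot [180.     0.    -7.45] {'side': (2003.0, 0.0148, 0.0217), 'top': (47.0, 0.0192, -0.0444)} w 0.014 F [ 0.6  0.3 -8.5] M [-0.03  0.01  0.01]
t31.80 togo -0.042 s 0.0217 q 0.0637
t34.30 togo -0.042 s 0.0218 q 0.0637
t36.80 togo -0.042 s 0.0217 q 0.0636
p(car world) -0.0000  v(tray) 0.0000
```

View pics/hold.png

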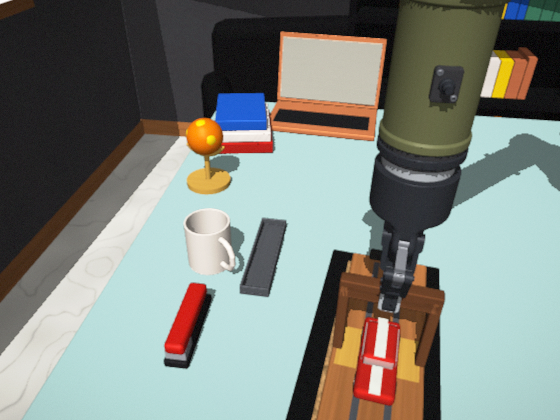

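```bash
python3 -m pendant '[[0,0,-0.2,0],[0,0,-0.3,0],[0,0,-0.3,0],[0,0,-0.3,0],[0,0,-0.3,0],[0,0,-0.3,0],[0,0,-0.3,0],[0,0,-0.2,0],[0,0,-0.2,0]]'|head -2; python3 -c "from car import *;step()"; python3 -m pendant '[[0,-0.2,-0.1,0],[0,-0.4,-0.1,0],[0,-0.4,-0.2,0],[0,-0.4,-0.2,0],[0,-0.4,-0.2,0],[0,-0.3,-0.1,0],[0,0,-0.1,0],[0,0,0,0]]'; python3 -c "from car import *;step()"
```

```text
clock: 37.85
tool_pos: [0.5043, 0.2796, 0.1569]
t37.90 tool [0.5042 0.2795 0.1566] rot [ 1.7998e+02  3.0000e-02 -7.4600e+00] {'side': (1948.0, 0.0153, 0.0216), 'top': (44.0, 0.0182, -0.0451)} w 0.0144 F [-0.3  0.2 -9.1] M [ 0.01  0.08 -0.02]
t34.30 togo -0.042 s 0.0218 q 0.0637
t36.80 togo -0.042 s 0.0217 q 0.0636
t37.85 togo -0.042 s 0.0216 q 0.0636
p(car world) -0.0001  v(tray) 0.0000
clock: 38.75
tool_pos: [0.5042, 0.2585, 0.1469]
tcp_rot: [180.0, 0.0, -7.5]
force: [-0.3, 0.7, -9.1]
width: 0.0144
t38.80 tool [0.5042 0.2588 0.1471] rot [-1.7999e+02  1.0000e-02 -7.4500e+00] {'side': (1879.0, 0.0351, 0.0409), 'top': (23.0, 0.0386, -0.048)} w 0.0142 F [-0.   0.3 -8.2] M [-0.07 -0.02  0.02]
t36.80 togo -0.042 s 0.0217 q 0.0636
t37.85 togo -0.042 s 0.0216 q 0.0636
t38.75 togo -0.021 s 0.0409 q 0.0620
p(car world) -0.0017  v(tray) -0.0232
```

```bash
python3 -m pendant '[[0,0,-0.15,0],[0,0,-0.15,0],[0,0,-0.1,0],[0,0,-0.1,0],[0,0,-0.1,0],[0,0,0,0],[0,0,0,0]]'; python3 -c "from car import *;step()"
```

```text
clock: 39.55
tool_pos: [0.5043, 0.2585, 0.1416]
tcp_rot: [180.0, -0.0, -7.5]
force: [-2.3, -1.3, -3.6]
width: 0.0141
t39.60 tool [0.5043 0.2585 0.1415] rot [ 1.7999e+02 -1.0000e-02 -7.4600e+00] {'side': (1757.0, 0.039, 0.0425), 'top': (23.0, 0.0424, -0.0482)} w 0.0141 F [-1.4 -1.9 -3.3] M [-0.4   0.51  0.03]
t37.85 togo -0.042 s 0.0216 q 0.0636
t38.75 togo -0.021 s 0.0409 q 0.0620
t39.55 togo -0.021 s 0.0425 q 0.0636
p(car world) 0.0020  v(tray) 0.0000
```

```bash
python3 -m pendant '[[0,0,-0.05,0],[0,0,-0.05,0],[0,0,0,0],[0,0,0,0]]'; python3 -c "from car import *;step()"
```

```text
clock: 40.05
tool_pos: [0.5043, 0.2585, 0.1415]
tcp_rot: [180.0, -0.0, -7.5]
force: [-5.7, -3.0, 5.3]
width: 0.0147
t40.10 tool [0.5043 0.2586 0.1415] rot [ 1.7998e+02 -3.0000e-02 -7.4600e+00] {'side': (1715.0, 0.0414, 0.0428), 'top': (22.0, 0.0444, -0.0469)} w 0.0142 F [-6.1 -2.7  4.8] M [-0.74  1.12  0.04]
t38.75 togo -0.021 s 0.0409 q 0.0620
t39.55 togo -0.021 s 0.0425 q 0.0636
t40.05 togo -0.021 s 0.0428 q 0.0639
p(car world) 0.0006  v(tray) 0.0000
```

```bash
python3 -m pendant '[[0,0,0,0],[0,0,0,0],[0,0,0,0],[0,0,0,0],[0,0,0,0],[0,0,0,0],[0,0,0,0]]' 1; python3 -c "from car import *;look(z0=.05)"; python3 -m pendant '[[0,0,0.5,0],[0,0,1,0],[0,0,1.5,0],[0,0,2,0],[0,0,2,0],[0,0,2,0],[0,0,2,0],[0,0,1,0],[0,0,0,0]]'; python3 -c "
from car import *;look(z0=.05,save='fin')"
```

```text
clock: 40.85
tool_pos: [0.5043, 0.2586, 0.14]
tcp_rot: [180.0, 0.0, -7.5]
force: [0.4, -0.4, 0.6]
width: 0.0854
t40.90 tool [0.5043 0.2586 0.14  ] rot [180.     0.    -7.46] {'side': (1669.0, 0.044, 0.043), 'top': (12.0, 0.0476, -0.0461)} w 0.085 F [0.3 0.6 0.5] M [ 0.03  0.   -0.05]
clock: 41.85
tool_pos: [0.5052, 0.2593, 0.2625]
tcp_rot: [-179.9, -0.2, -7.5]
force: [0.1, -0.4, -0.9]
width: 0.0856
t41.90 tool [0.5046 0.2588 0.2609] rot [-1.7996e+02 -8.0000e-02 -7.4600e+00] {'side': (1641.0, 0.0444, 0.0423), 'top': (46.0, 0.049, -0.0009)} w 0.0855 F [ 0.4 -0.9 -0.6] M [0.05 0.06 0.02]
```

```bash
python3 -m pendant '[[0,0,2,0],[0,-1,2,0],[0,-2.5,1,0],[0,-4,0,0],[0,-4,0,0],[0,-4,0,0],[0,-4,0,0],[0,-4,0,0],[0,-4,0,0],[0,-4,0,0],[0,-2,0,0],[0,0,0,0]]'|head -2; python3 -c "
from car import *
s=cams.snapshot('top');np.savez('topf.npz',**s)
im=s['image'][:,:,::-1];cv2.imwrite('pics/fin2.png',cv2.resize(im[225:335,80:290],None,fx=3.6,fy=3.6,interpolation=cv2.INTER_CUBIC))"
```

```text
clock: 43.15
tool_pos: [0.5033, -0.0807, 0.3084]
```

View pics/fin2.png

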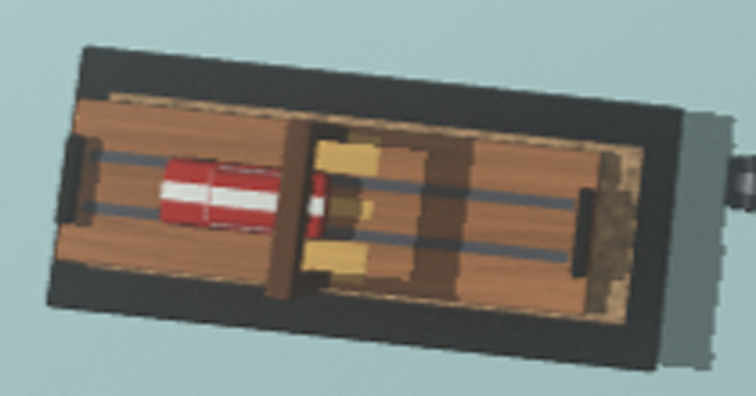

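Run:
```python
from h import *
s=dict(np.load("topf.npz"))
f=lambda a:(np.array(a)+.5)/3.6+[80,225]-.5
P=onz(s,f([(78,99),(603,152),(583,313),(55,260)]),.07)[:,:2];ax=(P[0]+P[3]-P[1]-P[2])/2;u=ax/np.linalg.norm(ax);c=P.mean(0)
print("tray",c.round(4),np.linalg.norm(ax),np.degrees(np.arctan2(-u[0],u[1])),"dist",np.linalg.norm(c-[.504,.2373]))
for z in(.09,.1):print("car",((onz(s,f([(161,190),(327,202)]),z)[:,:2]-c)@u).round(4))
```

```text
tray [0.5055 0.2581] 0.3578476690557891 -7.305882055858042 dist 0.020826610474450887
car [ 0.108  -0.0028]
car [ 0.1049 -0.005 ]
```

```bash
cat > fc.py <<'E'
from car import *
for n in("side","top"):
    s=cams.snapshot(n);h=cv2.cvtColor(s["image"],cv2.COLOR_RGB2HSV).astype(int)
    m=((h[...,0]<5)|(h[...,0]>172))&(h[...,1]>140)&(h[...,2]>70);v,x=np.nonzero(m)
    u=np.array([.128,.9918]);w=np.array([u[1],-u[0]])
    P=onz(s,np.c_[x,v],.05+(.0335 if n=="side" else .045))[:,:2]-[.5050,.2583];a,b=P@u,P@w;a=a[(abs(b)<.035)&(abs(a)<.18)]
    print(n,status.get_obs()["clock"],np.percentile(a,[1.5,98.5]).round(4))
E
python3 fc.py; python3 -m pendant '[[0,0,0,0],[0,0,0,0],[0,0,0,0],[0,0,0,0],[0,0,0,0],[0,0,0,0],[0,0,0,0],[0,0,0,0],[0,0,0,0],[0,0,0,0]]'|head -1; python3 fc.py
```

```text
side 43.25 [-0.0065  0.0982]
top 43.3 [0.0004 0.1032]
clock: 44.3
side 44.35 [-0.0066  0.0982]
top 44.4 [0.0004 0.1032]
```

Run:
```python
from car import *
s=cams.snapshot("side");np.savez("sidef.npz",**s)
im=s["image"][:,:,::-1];cv2.imwrite("pics/fin3.png",cv2.resize(im[260:420,300:450],None,fx=3.7,fy=3.7,interpolation=cv2.INTER_CUBIC))
```

```text
(no output)
```

View pics/fin3.png

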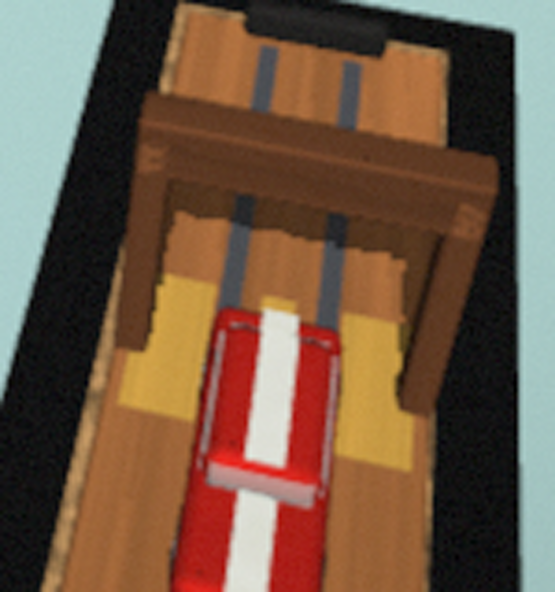

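Run:
```python
from h import *
s=dict(np.load("sidef.npz"));u=np.array([.128,.9918]);c=np.array([.505,.2583])
f=lambda a:(np.array(a)+.5)/3.7+[300,260]-.5
S=lambda a,z:((onz(s,f(a),z)[:,:2]-c)@u).round(4)
print("plate front",S([(120,402),(195,418),(340,455),(412,470)],.07),"rear",S([(163,273),(213,282),(345,313)],.07))
for z in(.08,.085,.09,.095):print(z,"car rear->s",S([(222,318),(275,318),(338,345)],z)+.055)
```

```text
plate front [0.0302 0.0297 0.0311 0.0305] rear [-0.0293 -0.0301 -0.0288]
0.08 car rear->s [0.0487 0.0437 0.0495]
0.085 car rear->s [0.0529 0.0479 0.0536]
0.09 car rear->s [0.057  0.0521 0.0578]
0.095 car rear->s [0.0612 0.0564 0.062 ]
```

Run:
```python
from h import *
# start side view: rear deck edge, crop3 coords; tray u0,c0
s=dict(np.load("side0.npz"));u=np.array([.112,.9937]);c=np.array([.5358,-.2713])
f=lambda a:(np.array(a)+.5)/4+[270,90]-.5
for z in(.03,.035,.04,.045):print(z,"start s from rear",((onz(s,f([(294,318),(320,312),(358,325)]),z)[:,:2]-c)@u+.055).round(4))
# windscreen base line in both side views: start (310,372)->(285,370),(345,385); final (210,470),(262,478),(313,497)
t=dict(np.load("sidef.npz"));u2=np.array([.128,.9918]);c2=np.array([.505,.2583]);g=lambda a:(np.array(a)+.5)/3.7+[300,260]-.5
for z in(.035,.04,.045,.055):
    a=((onz(s,f([(310,380)]),z)[:,:2]-c)@u)[0];b=((onz(t,g([(262,492)]),z+.05)[:,:2]-c2)@u2)[0]
    print(z,"windscreen base offset start",a.round(4),"final",b.round(4),"diff final-start",(b-a).round(4))
# same relative measure in top view: windscreen line and front edge, start crop1 vs final fin2
T=dict(np.load("top0.npz"));F=dict(np.load("topf.npz"))
h=lambda a:(np.array(a)+.5)/3.4+[300,230]-.5
k=lambda a:(np.array(a)+.5)/3.6+[80,225]-.5
for z in(.04,.05,.06):
    a=((onz(T,h([(200,104)]),z)[:,:2]-c)@u)[0];b=((onz(F,k([(209,192)]),z+.05)[:,:2]-c2)@u2)[0]
    print(z,"top windscreen start",a.round(4),"final",b.round(4),"diff",(b-a).round(4))
```

```text
0.03 start s from rear [0.0319 0.0208 0.03  ]
0.035 start s from rear [0.0407 0.0297 0.0388]
0.04 start s from rear [0.0495 0.0386 0.0476]
0.045 start s from rear [0.0583 0.0475 0.0564]
0.035 windscreen base offset start 0.0507 final 0.0624 diff final-start 0.0118
0.04 windscreen base offset start 0.0588 final 0.0659 diff final-start 0.0071
0.045 windscreen base offset start 0.067 final 0.0694 diff final-start 0.0024
0.055 windscreen base offset start 0.0834 final 0.0765 diff final-start -0.0069
0.04 top windscreen start 0.0699 final 0.0759 diff 0.006
0.05 top windscreen start 0.0715 final 0.0731 diff 0.0016
0.06 top windscreen start 0.073 final 0.0703 diff -0.0028
```

```bash
python3 fc.py; python3 -c "
from rig import ticket
print(ticket.sign_off())"
```

```text
side 44.5 [-0.0065  0.0982]
top 44.55 [0.0006 0.1032]
the job is handed in; nothing more can be done
None
```

The tray is on the mat, released, and the job was handed in at about 44.6 s. I expect it to pass, but the car's final position is close to its limit.

- **Lift:** The first close caught nothing, because the fingertips sat about 3 cm higher than the given geometry says. I lowered the tool further by camera and then gripped the bar.
- **Steering the car:** The pendant has no tilt axis, so I did not tilt the tray on purpose. I moved the car with short translations and turn-while-moving strokes instead, and it stayed clear of the end stops in every measurement.
- **Hold:** I held the tray about 40 mm above the mat and 42 mm from its centre, where the limit is 50 mm. The car stood still at +19 to +22 mm for about 7 s.
- **Placing:** I set the tray down with only a few newtons at the wrist and let go.

| Last check | Measured | Limit |
|---|---|---|
| Tray from mat centre | about 21 mm | 30 mm |
| Tray out of line with riser | about 0.2° | 8.6° (0.15 rad) |
| Car from middle | about +53 mm (estimates 50–59 mm) | 60 mm |
| Car movement over 1.3 s | none seen | 0.03 m/s |

**Disagreement in the checks:** The side camera gave the car's position as +43 mm. That reading is wrong, because the car's front is cut off at the bottom of that picture. I trusted the top view, though some cruder readings went up to about 59 mm.

The robot was clear of everything at hand-in. I took no separate final measurement of the mug, stapler and pen tray. In the side picture taken during the hold they look the same as at the start.

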